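# Level the balance and shut its draught screen

### The arm

A 6-joint arm with a two-finger parallel gripper is mounted at the origin on the work surface. World frame = base frame: x ahead of the robot, y to its left, z up, the work surface at z = 0. Lengths are in m, angles in rad, forces in N, time in s.
With the tool pointing down it reaches from about 0.35 to 0.725 m from the base axis. Payload 6 kg.
Tool frame: the origin (TCP) lies midway between the tips of the shut fingers; the grasp point (between the pads) lies 19 mm behind it (env.pinch_z is the distance from the TCP to the grasp point, in m); z points along the fingers, x is the direction in which the jaws open and shut, and the axes are right-handed (so a half turn about z gives the same grasp; the last joint's range is limited). The gripper opens to 85 mm and grips with 20 to 120 N. Pads are 22 mm wide; open, the fingers measure 114 mm over their backs; the gripper's body (76 mm by 85 mm) begins 54 mm behind the grasp point. The pads swing forward as they close: fully open they stand 13 mm farther back than shut.
Start: joints at [0.334, 0.04, 0.085, 0, -1.615, -0.334], TCP at [0.6, 0, 0.231] pointing down, gripper open.
Joint ranges: [-2.56, 2.56], [-1.29, 2.01], [-1.08, 1.49], [-3.29, 1.98], [-2.81, -0.18], [-2.99, 2.99]. Speed limits (rad/s): [2.57, 2.57, 3.01, 3.14, 3.14, 3.14].

### API

Orientations are given as a unit quaternion [x, y, z, w].
In Python, from plant import env gives the robot as it stands.
- The arm moves only by the tool drive_tool, never from a script. Its argument "motion" is a list of rows, each a list of 6 numbers: the shift along the world's x, y, z in mm, then the turn, a rotation vector about the world's x, y, z in degrees. A call has 1 to 12 rows; each row shifts and turns the commanded pose from where the row before left it; what a row does not reach is not made up. A row lasts 1/10 s, in which the tool goes at most 50 mm and 8.59 degrees, less where a joint would pass 70% of its speed; a pose out of reach is approached as far as the arm can. A call is refused whole if a number of a shift passes 50 or a number of a turn 8.59, either way. A call with a gripper value outside its range is refused whole. "gripper" is the finger opening in mm, from 0 to 85.4, set as the call begins (left out, the last holds). The fingers move at their own pace and stop on an object; "grip_force" is the grip in N (left out, the last holds). Time passes only in rows, so rows that do not move let the fingers close. It gives the time, the measured TCP pose, the force and the opening at its end, in the units of the state.
- env.sense(): the state, without advancing time (a new reading comes with each control period).
- env.camera(name): name is "scene" or "side" or "wrist"; returns the picture (480x640x3 uint8, red, green, blue); there is no depth.
- env.camera_info(name): a dict with "mtx" (3x3 intrinsics, pixels), "R" (3x3) and "t" (3): a world point X has camera coordinates R X + t. Camera axes: x right, y down, z forward; pixel columns grow to the right and rows downward; lengths in m; the calibration is good to about 2 mm. The wrist camera is an equidistant fisheye: a pixel r from the principal point sees the ray r / f radians off the axis. A picture is of the moment at which its call begins: read the wrist's pose just before it. camera_info takes no time and is no camera call; for the wrist camera it gives the pose at the moment of the call.
- env.close_job(): hands the job in, once; it reports no verdict.
The state is a dict: "t": time; "qpos": joint angles; "qd": joint speeds; "tau": joint torques, N m; "ee_pos": TCP position; "eef_rot": TCP orientation; "ft_force": force on the tool from outside, world axes, zero at the start; "moment": the same for the moment, N m; "grip_width": opening from 0.0 (shut) to 1.0 (fully open).
Only numpy, scipy, OpenCV 4.12 (cv2) and the standard library are available. Lean on these libraries where they do the work, as an engineer would, in place of code of your own. Each camera call takes 0.05 s, during which the arm holds its last target. There are 200 camera calls.

### The job

The four look-alike sample pots stand on a two-pan balance; one is full and weighs as much as the three empty ones together. Shift pots between the pans until the balance sits level by itself with all four standing upright on the pans, then gently push the sliding front screen along its track until it is fully shut against its frame post. Do not knock a pot over, strain or slam the screen, or disturb the other things on the table.

Things in the scene. Friction and masses are not known exactly. Their poses are not given: they have to be found in the camera images.
- case: Fixed glazed draught shield, open above: grey base 240 (x) by 360 (y) by 14 mm, origin under its centre, x from front (robot's side) to back, y left. Wall tops z = 125 mm; inner faces y = +-159, back x = 107, front x = -103 mm. The fixed front pane covers the left half (y > 0), the sliding screen the right. Front posts at y = +-170. Pointer tip at x = 92, y = 0, z = 118 mm.
- beam (a joint): Tilt of the balance beam and its upright black pointer (rad): 0 level, positive when the left pan (+y) is up, the right pan heavier. Stops at +-0.12. Springy: 60 g more on one side tilts it 0.083 rad, 120 g reaches the stop; settles in 0.5 s. The pans stay horizontal, moving up and down 85 mm per rad, opposite ways, and yield softly to a press.
- pan_left_mid (a point): Centre of the upper surface of the left steel pan (+y of the case), 190 (x) by 100 mm (y), rims 4 mm high. When level it lies at x = 0, y = 85, z = 50 mm in the case frame; it moves up and down by up to 10 mm. There is room for three pots in a row along x, 60 mm apart.
- pan_right_mid (a point): Centre of the upper surface of the right steel pan, same as the left; when level at x = 0, y = -85, z = 50 mm in the case frame.
- screen (a joint): How far the sliding front screen is open (m): 0 is shut against the right-hand front post, 0.15 fully open; it opens to the left (+y of the case) and shuts to the right. It slides with about 3 N of friction and stays where it is left; at 0 it meets a hard stop.
- screen_pull (a point): Middle of the top edge of the screen's upright aluminium pull fin, 118 mm above the table. The fin is 10 mm thick (y), 38 mm from front to back (x, 19 mm either side of this point), and reaches down to 46 mm above the table. Shut, this point is at x = -139, y = -21.5 mm in the case frame. The screen, 165 wide and 100 tall, is behind the fin, its front face at x = -121.5 mm.
- pot_1: White screw-capped sample pot, grey cap, an upright cylinder 48 mm across and 72 mm tall; origin at the centre of its underside. All four look alike; two stand on each pan at the start, about 60 mm ahead of and behind the pan's centre. They weigh 60 g empty, 180 g full (within 3 %). Just one is full; which is unknown.
- pot_2: White screw-capped sample pot, grey cap, an upright cylinder 48 mm across and 72 mm tall; origin at the centre of its underside. All four look alike; two stand on each pan at the start, about 60 mm ahead of and behind the pan's centre. They weigh 60 g empty, 180 g full (within 3 %). Just one is full; which is unknown.
- pot_3: White screw-capped sample pot, grey cap, an upright cylinder 48 mm across and 72 mm tall; origin at the centre of its underside. All four look alike; two stand on each pan at the start, about 60 mm ahead of and behind the pan's centre. They weigh 60 g empty, 180 g full (within 3 %). Just one is full; which is unknown.
- pot_4: White screw-capped sample pot, grey cap, an upright cylinder 48 mm across and 72 mm tall; origin at the centre of its underside. All four look alike; two stand on each pan at the start, about 60 mm ahead of and behind the pan's centre. They weigh 60 g empty, 180 g full (within 3 %). Just one is full; which is unknown.
- gel: Bystander: upright bottle, 60 mm in diameter, 150 mm tall, to the right of the case; origin under its centre.
- rack: Bystander: white tube rack 200 by 70 mm with capped tubes, 108 mm tall, to the left of the case; origin under its centre.
- gloves: Bystander: carton 130 by 220 by 80 mm; origin under its centre.
- marker: Bystander: black marker pen 130 mm long, 14 mm thick, lying along its x in front of the case; origin under its centre.
- cup: Bystander: grey cup 76 mm across, 95 mm tall; origin under its centre.
- swab_tray: Bystander: open steel tray 120 by 170 by 35 mm; origin under its centre.
Mind the look-alikes: they are no part of the job. Leave any green or yellow look-alike of the pot_2 alone.

How it is judged:
On the way, in this order (a step that is already met when the one before it is completed fails the run):
1. the balance sits level by itself, let go of, with all four pots standing on the pans (value of joint beam between -0.03 and 0.03 rad and z of pot_1 in the frame of case between 0.038 and 0.062 m and angle between each of pot_1, pot_2, pot_3, pot_4's own z axis and vertical below 0.1 rad and z of pot_2 in the frame of case between 0.038 and 0.062 m and z of pot_3 in the frame of case between 0.038 and 0.062 m and z of pot_4 in the frame of case between 0.038 and 0.062 m and contact force between the fingers and anything else below 0.1 N), for 0.5 s.
2. the screen is shut (value of joint screen below 0.003 m), for 0.2 s.
At the end, for the whole second after the job is handed in: Screen shut to within 3 mm; beam within 0.03 rad of level and at rest; all four pots upright (within 0.1 rad), at rest on the pans (undersides 38 to 62 mm above the table) (value of joint beam between -0.03 and 0.03 rad and z of pot_1 in the frame of case between 0.038 and 0.062 m and angle between each of pot_1, pot_2, pot_3, pot_4's own z axis and vertical below 0.1 rad and z of pot_2 in the frame of case between 0.038 and 0.062 m and z of pot_3 in the frame of case between 0.038 and 0.062 m and z of pot_4 in the frame of case between 0.038 and 0.062 m and value of joint screen below 0.003 m and velocity of joint beam between -0.05 and 0.05 rad/s and linear speed of each of pot_1, pot_2, pot_3, pot_4 below 0.02 m/s); the robot touches nothing.
It fails at once if a pot is knocked over (angle between any of pot_1, pot_2, pot_3, pot_4's own z axis and vertical above 0.6 rad).
It fails at once if the screen is strained: pushed with more than 35 N (contact force between screen and anything else above 35 N).
It fails at once if the screen is slammed: closing faster than 0.3 m/s (velocity of joint screen below -0.3 m/s).
It fails at once if a bystander is moved more than 30 mm (distance of any of gel, rack, gloves, marker, cup, swab_tray from where it was at the start of the episode above 0.03 m).
It also fails if it takes over 69 s, if anything falls off the work surface, if the arm or the gripper's body presses on something with over 40 N, if the wrist force passes 120 N, or if a joint passes its speed limit or range.

## Working session

There is one attempt and no reset: what is moved stays moved. The work goes in short steps, Python scripts to look and compute and a tool call to move; the robot and the scene stay as the last step left them, time stands still between calls to the robot, and variables do not carry over. Pictures are saved under pics/ and viewed, about 8 in all and at most 12, crops included, and the job is handed in when it is done.

Besides the shell and the picture viewer there is one more tool, called after "Emit:" as a command line: name --pt "numbers of a row" for each row, then --argument value for the rest. drive_tool: Moves the arm, as the interface text tells. Its arguments: {"type":"object","properties":{"motion":{"type":"array","items":{"type":"array","items":{"type":"number"}}},"gripper":{"type":"number"},"grip_force":{"type":"number"}},"required":["motion"]}

```bash
mkdir -p pics; ls; cat > h.py <<'E'
import numpy as np, cv2
from plant import env
def shot(n,f):
    i=env.camera_info(n); im=env.camera(n)
    cv2.imwrite('pics/'+f,cv2.cvtColor(im,cv2.COLOR_RGB2BGR)); return im,i
def proj(i,X):
    c=np.asarray(i['R'])@np.asarray(X)+np.asarray(i['t']); p=np.asarray(i['mtx'])@c; return p[:2]/p[2]
def ray(i,uv,z):
    R=np.asarray(i['R']);t=np.asarray(i['t']);o=-R.T@t
    d=R.T@np.linalg.inv(np.asarray(i['mtx']))@np.array([uv[0],uv[1],1.]); return o+d*(z-o[2])/d[2]
E
python3 - <<'E'
from h import *
for n in('scene','side'):
    im,i=shot(n,n+'0.png'); print(n,-np.asarray(i['R']).T@np.asarray(i['t']),np.asarray(i['R'])[2])
print(env.sense())
E
```

```text
pics
scene [ 1.03923857 -0.80313887  1.48572909] [-0.28964161  0.46333689 -0.83751218]
side [0.52550204 0.88784033 0.98943227] [ 0.03929028 -0.72164317 -0.69114934]
{'t': 0.1, 'qpos': array([ 3.33727517e-01,  4.07822548e-02,  8.39286496e-02, -3.92483448e-04,
       -1.61545203e+00, -3.33742105e-01]), 'qd': array([ 0.00083528, -0.00245607,  0.00326765,  0.0016856 ,  0.00072799,
        0.00096131]), 'tau': array([-5.15327309e-03, -3.69345725e+01,  3.48282552e+01,  6.95181236e+00,
       -4.58455834e-03,  1.14540936e-05]), 'ee_pos': array([5.99729003e-01, 9.26283450e-05, 2.30374402e-01]), 'eef_rot': array([-1.31842042e-06,  9.99999696e-01, -6.19691348e-05, -7.77236976e-04]), 'ft_force': array([-0.38134488, -0.02435007,  0.21373125]), 'moment': array([-0.01999453,  0.03562695,  0.01178527]), 'grip_width': 1.0009677101423462}
```

View pics/scene0.png

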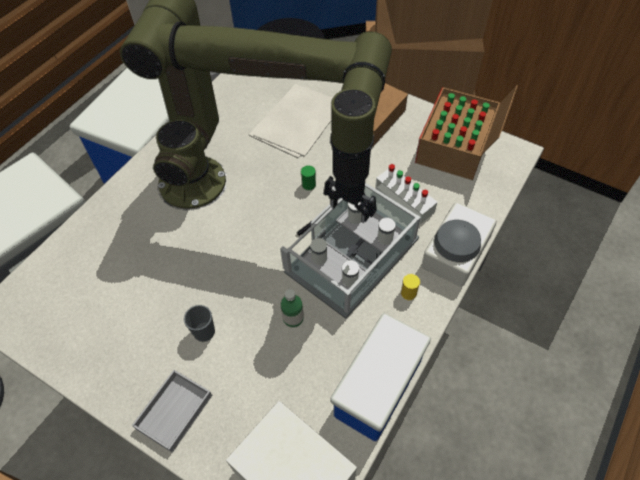

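View pics/side0.png

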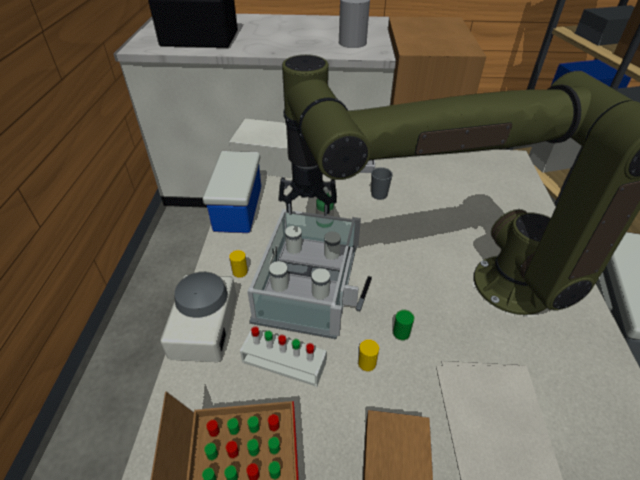

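```bash
python3 - <<'E'
from h import *
a=cv2.imread('pics/scene0.png')[170:320,270:430];b=cv2.imread('pics/side0.png')[195:345,235:395]
o=np.hstack([cv2.resize(x,None,fx=2.5,fy=2.5,interpolation=cv2.INTER_CUBIC) for x in(a,b)]); 
im,i=shot('wrist','w0.png'); print(i)
cv2.imwrite('pics/c0.png',o)
E
```

```text
{'mtx': array([[371.64829954,   0.        , 321.69000345],
       [  0.        , 371.64829954, 241.7940093 ],
       [  0.        ,   0.        ,   1.        ]]), 'R': array([[-9.99998839e-01, -1.43814557e-04,  1.51694658e-03],
       [ 2.77083311e-04,  9.61775292e-01,  2.73839754e-01],
       [-1.49834388e-03,  2.73839856e-01, -9.61774136e-01]]), 't': array([ 0.59940639, -0.0363174 ,  0.37913367])}
```

View pics/c0.png

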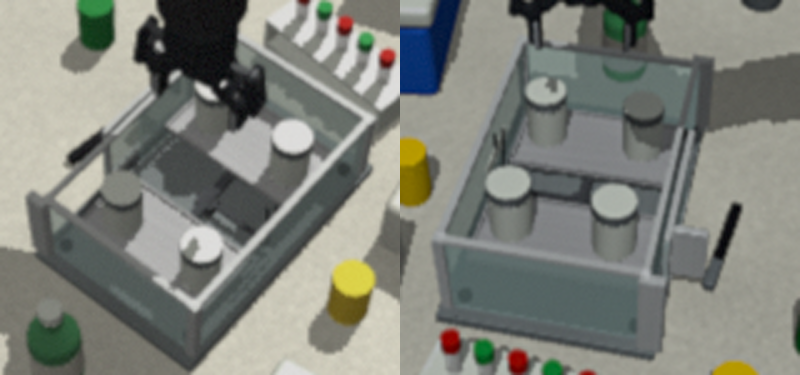

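View pics/w0.png

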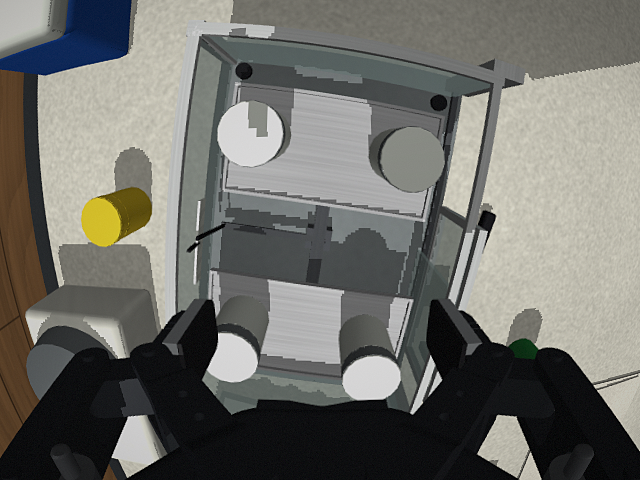

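```bash
cat >> h.py <<'E'
def wray(i,uv,z=None):
    M=np.asarray(i['mtx']);R=np.asarray(i['R']);o=-R.T@np.asarray(i['t'])
    v=(np.array(uv,float)-M[:2,2])/M[0,0];r=np.linalg.norm(v)+1e-12
    d=R.T@np.r_[v/r*np.sin(r),np.cos(r)]
    return (o,d) if z is None else o+d*(z-o[2])/d[2]
E
python3 - <<'E'
from h import *
i=env.camera_info('wrist'); f=lambda p,z:(wray(i,p,z)*1e3).round(1)
print('cam',wray(i,(320,240))[0])
for n,a,c,b in(('RB',(218,133),(251,133),(284,133)),('RF',(380,159),(412,159),(445,159)),('LF',(342,378),(371,378),(401,378))):
  for z in(.112,.132): print(n,z,f(c,z),'dia',np.linalg.norm(f(a,z)-f(b,z)).round(1))
for z in(.112,.132): print('LB',z,f((236,355),z))
for n,p,z in(('backright in',(203,38),.125),('front right post',(498,65),.125),('rightwall top in at front',(488,84),.125),('ptr tip',(189,250),.118),('ptr base',(225,225),.06)):print(n,f(p,z))
i=env.camera_info('side');print('fin',(ray(i,(351,288),.118)*1e3).round(1))
for p in((247.5,228.5),(287.7,214.5)):pass
E
```

```text
cam [ 0.59999641 -0.06881918  0.37381151]
RB 0.112 [649.3 -73.8 112. ] dia 47.6
RB 0.132 [645.6 -73.4 132. ] dia 44.0
RF 0.112 [535.2 -55.7 112. ] dia 48.3
RF 0.132 [540.2 -56.7 132. ] dia 44.7
LF 0.112 [556.9 128.6 112. ] dia 52.1
LF 0.132 [560.1 113.5 132. ] dia 48.1
LB 0.112 [672.2 105.4 112. ]
LB 0.132 [666.7  92.1 132. ]
backright in [ 680.8 -142.8  125. ]
front right post [ 474.4 -128.6  125. ]
rightwall top in at front [ 482.8 -113.3  125. ]
ptr tip [699.5  10.4 118. ]
ptr base [685.3   5.   60. ]
fin [479.4 141.2 118. ]
```

Emit:
drive_tool --pt "-7 -6 0 0 0 8.5" --pt "-7 -6 0 0 0 8.5" --pt "-7 -6 0 0 0 8.5" --pt "-7 -6 0 0 0 8.5" --pt "-7 -6 0 0 0 8.5" --pt "-7 -6 0 0 0 8.5" --pt "-7 -6 0 0 0 8.5" --pt "-7 -6 0 0 0 8.5" --pt "-7 -6 0 0 0 8.5" --pt "-2 -2 0 0 0 5" --pt "0 0 -20 0 0 0" --pt "0 0 0 0 0 0" --gripper 85 --grip_force 20

```text
t: 1.35
ee_pos: [0.5338, -0.0558, 0.2084]
eef_rot: [-0.653, 0.758, 0.002, -0.002]
ft_force: [-0.7, -0.6, -0.7]
grip_width: 0.996
```

```bash
python3 - <<'E'
from h import *
im,i=shot('wrist','w1.png'); s=env.sense(); print(s['t'],s['ee_pos'],s['ft_force'],s['qpos'])
E
```

```text
1.4 [ 0.53422515 -0.05602066  0.20990495] [-0.03658248  0.09529452  0.65500185] [ 2.69747216e-01 -1.26291471e-01 -1.15105185e-01 -4.05570997e-04
 -1.58492018e+00  1.15235917e+00]
```

View pics/w1.png

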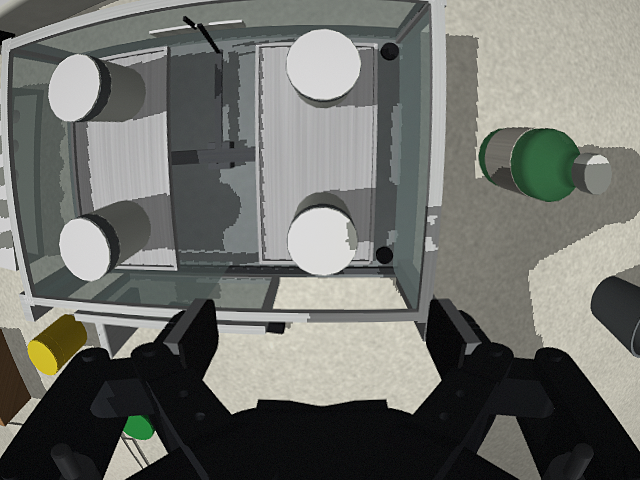

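```bash
python3 - <<'E'
from h import *
i=env.camera_info('wrist'); f=lambda p,z:(wray(i,p,z)*1e3).round(1)
for n,p,z in(('RF',(322,240),.112),('RB',(323,65),.112),('LB',(74,87),.132),('LF',(85,248),.132),('backright',(433,5),.125),('frontright',(422,318),.125),('frontleft',(25,297),.125),('fin top?',(108,320),.118)):print(n,f(p,z))
E
```

```text
RF [536. -56. 112.]
RB [650.4 -73.8 112. ]
LB [674.4  94.7 132. ]
LF [561.1 113.4 132. ]
backright [ 681.7 -148.6  125. ]
frontright [ 472.5 -118.   125. ]
frontleft [527.1 208.8 125. ]
fin top? [496.9 125.2 118. ]
```

Emit:
drive_tool --pt "2 0 -40 0 0 0" --pt "0 0 -40 0 0 0" --pt "0 0 -40 0 0 0" --pt "0 0 -18 0 0 0" --pt "0 0 0 0 0 0"

```text
t: 1.9
ee_pos: [0.5359, -0.0562, 0.0714]
eef_rot: [-0.653, 0.758, 0.001, -0.002]
ft_force: [-0.8, -0.9, 0.2]
grip_width: 0.992
```

Emit:
drive_tool --pt "0 0 0 0 0 0" --pt "0 0 0 0 0 0" --pt "0 0 0 0 0 0" --pt "0 0 0 0 0 0" --pt "0 0 0 0 0 0" --pt "0 0 0 0 0 0" --pt "0 0 0 0 0 0" --pt "0 0 0 0 0 0" --gripper 30 --grip_force 20

```text
t: 2.7
ee_pos: [0.5379, -0.0558, 0.0751]
eef_rot: [-0.653, 0.757, -0.001, 0.001]
ft_force: [-0.9, 0.6, 5.8]
grip_width: 0.555
```

Emit:
drive_tool --pt "0 0 10 0 0 0" --pt "0 0 15 0 0 0" --pt "0 0 15 0 0 0" --pt "0 0 0 0 0 0" --pt "0 0 0 0 0 0" --pt "0 0 0 0 0 0" --pt "0 0 0 0 0 0" --pt "0 0 0 0 0 0" --pt "0 0 0 0 0 0"

```text
t: 3.6
ee_pos: [0.5368, -0.056, 0.1129]
eef_rot: [-0.653, 0.758, 0.0, -0.0]
ft_force: [-0.0, 0.2, -0.5]
grip_width: 0.556
```

```bash
python3 - <<'E'
from h import *
im,i=shot('wrist','w2.png'); s=env.sense(); print(s['t'],s['ee_pos'],s['ft_force'],s['grip_width'])
E
```

```text
3.65 [ 0.53684429 -0.05599719  0.11298789] [-0.21970034  0.01636369 -0.99906953] 0.553982442912712
```

View pics/w2.png

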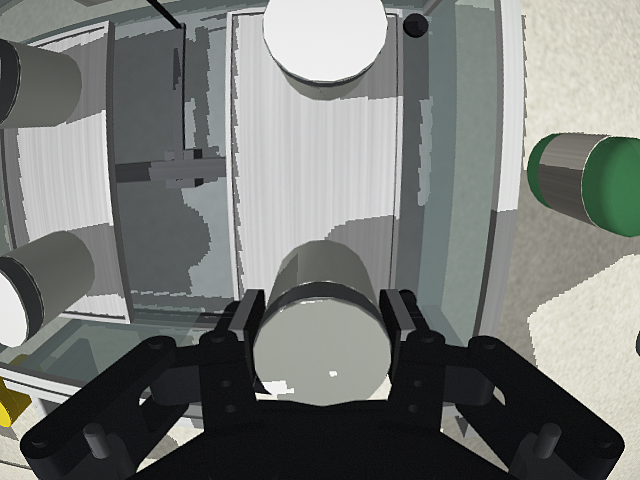

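```bash
python3 - <<'E'
from h import *
i=env.camera_info('wrist'); f=lambda p,z:(wray(i,p,z)*1e3).round(1)
for z in(.115,.129): print(z,'RB dia',np.linalg.norm(f((264,23),z)-f((387,23),z)),f((325,23),z))
for z in(.043,.057): print(z,'Rpan width',np.linalg.norm(f((231,160),z)-f((402,160),z)), 'Lpan inner edge',f((120,160),z),'R inner',f((231,160),z))
a=[]
for k in range(8):
    env.camera('wrist'); s=env.sense(); a.append(s['ft_force'][2])
print(np.round(a,2),np.mean(a),s['t'])
E
```

```text
0.115 RB dia 46.78226159560907 [650.3 -73.7 115. ]
0.129 RB dia 42.143801442204996 [645.9 -72.9 129. ]
0.043 Rpan width 99.22509763159722 Lpan inner edge [617.4  61.2  43. ] R inner [602.2 -11.9  43. ]
0.057 Rpan width 92.64863733482538 Lpan inner edge [616.6  52.9  57. ] R inner [602.4 -15.5  57. ]
[-0.82 -0.59  0.31 -1.13 -0.46  0.21 -0.68 -0.49] -0.4567206157843411 4.05
```

Emit:
drive_tool --pt "0 0 30 0 0 0" --pt "0 0 35 0 0 0" --pt "5 10 10 0 0 0" --pt "10 20 0 0 0 0" --pt "10 20 0 0 0 0" --pt "10 20 0 0 0 0" --pt "10 20 0 0 0 0" --pt "10 20 0 0 0 0" --pt "10 20 0 0 0 0" --pt "10 20 0 0 0 0" --pt "6 10 0 0 0 0" --pt "0 0 0 0 0 0"

```text
t: 5.25
ee_pos: [0.6183, 0.1055, 0.1872]
eef_rot: [-0.653, 0.757, 0.0, -0.001]
ft_force: [-0.3, 0.3, -0.9]
grip_width: 0.554
```

```bash
python3 - <<'E'
from h import *
env.camera('side')
im,i=shot('wrist','w3.png'); s=env.sense(); print(s['t'],s['ee_pos'],s['ft_force'],s['grip_width'])
E
```

```text
5.35 [0.61792591 0.10399857 0.18793113] [-0.83426283  0.63968015 -1.18874625] 0.5513183198029814
```

View pics/w3.png

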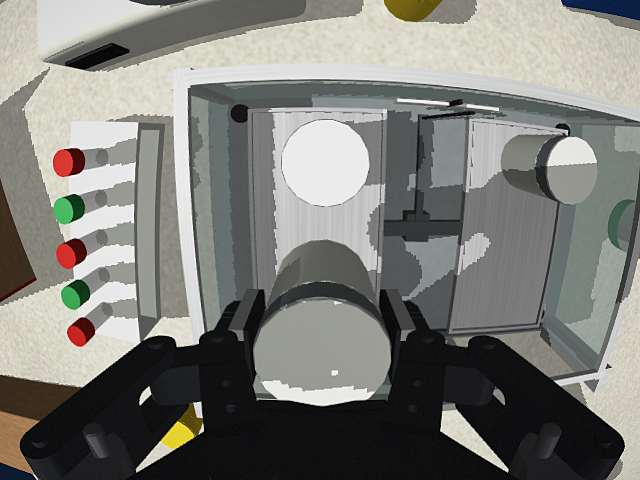

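```bash
python3 - <<'E'
from h import *
i=env.camera_info('wrist'); f=lambda p,z:(wray(i,p,z)*1e3).round(1)
print('LB',f((325,163),.129),'dia',f((281,163),.129)-f((370,163),.129),'back corners of pan',f((247,108),.059),f((386,108),.059),'RB',f((572,171),.115),'ptr tip',f((452,101),.118),'held',f((322,340),.188))
E
```

```text
LB [673.3  94.4 129. ] dia [ 7.1 47.9  0. ] back corners of pan [718.2 144.6  59. ] [703.   44.6  59. ] RB [650.3 -73.2 115. ] ptr tip [700.2  15.  118. ] held [601.4 106.8 188. ]
```

Emit:
drive_tool --pt "-1 1 -25 0 0 0" --pt "0 0 -30 0 0 0" --pt "0 0 -20 0 0 0" --pt "0 0 -12 0 0 0" --pt "0 0 -6 0 0 0" --pt "0 0 -5 0 0 0" --pt "0 0 -4 0 0 0" --pt "0 0 0 0 0 0" --pt "0 0 0 0 0 0" --pt "0 0 0 0 0 0"

```text
t: 6.35
ee_pos: [0.6173, 0.1051, 0.0869]
eef_rot: [-0.653, 0.758, -0.0, 0.0]
ft_force: [0.8, -1.0, -0.4]
grip_width: 0.554
```

Emit:
drive_tool --pt "0 0 0 0 0 0" --pt "0 0 0 0 0 0" --pt "0 0 0 0 0 0" --pt "0 0 0 0 0 0" --pt "0 0 0 0 0 0" --gripper 70

```text
t: 6.85
ee_pos: [0.617, 0.105, 0.0863]
eef_rot: [-0.653, 0.758, -0.0, -0.0]
ft_force: [0.1, -0.2, 0.5]
grip_width: 0.818
```

Emit:
drive_tool --pt "0 0 10 0 0 0" --pt "0 0 20 0 0 0" --pt "0 0 30 0 0 0" --pt "0 0 40 0 0 0" --pt "0 0 20 0 0 0" --pt "0 0 0 0 0 0" --pt "0 0 0 0 0 0" --pt "0 0 0 0 0 0"

```text
t: 7.65
ee_pos: [0.6165, 0.105, 0.2051]
eef_rot: [-0.653, 0.758, 0.0, -0.001]
ft_force: [-0.5, 0.1, -0.4]
grip_width: 0.82
```

```bash
python3 - <<'E'
from h import *
im,i=shot('wrist','w4.png'); s=env.sense(); print(s['t'],s['ee_pos'],s['ft_force'],s['grip_width'])
E
```

```text
7.7 [0.61649538 0.10492283 0.20490587] [-0.53517102 -0.48228564  0.68824459] 0.8161357806421787
```

View pics/w4.png

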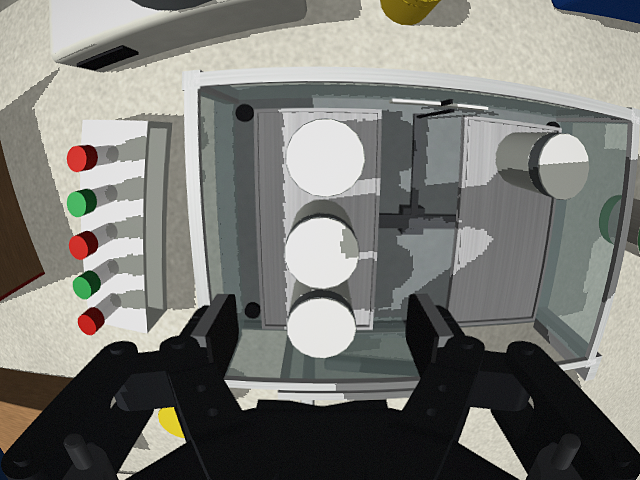

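Emit:
drive_tool --pt "-15 8 0 0 0 0" --pt "-20 10 0 0 0 0" --pt "-20 10 0 0 0 0" --pt "-20 11 0 0 0 0" --pt "-20 11 0 0 0 0" --pt "-20 11 0 0 0 0" --pt "-17 10 0 0 0 0" --pt "0 0 0 0 0 0" --pt "0 0 0 0 0 0" --gripper 0

```text
t: 8.6
ee_pos: [0.4848, 0.176, 0.2059]
eef_rot: [-0.653, 0.757, -0.0, -0.0]
ft_force: [-0.0, 0.4, 0.3]
grip_width: -0.003
```

```bash
python3 - <<'E'
from h import *
from scipy.optimize import brentq
im,i=shot('wrist','w5.png'); im2,_=shot('side','s5.png'); s=env.sense(); print(s['t'],s['ee_pos'],s['ft_force'],s['grip_width'])
a=cv2.resize(cv2.imread('pics/w5.png'),(400,300));b=cv2.resize(cv2.imread('pics/s5.png')[195:345,235:395],(400,375))
c=cv2.imread('pics/w5.png')[150:450,120:520]
a=cv2.copyMakeBorder(c,0,75,0,0,cv2.BORDER_CONSTANT)
cv2.imwrite('pics/c5.png',np.hstack([a,b]))
E
```

```text
8.7 [0.48523753 0.17566259 0.20577666] [0.28486217 0.92822027 0.73635965] -0.003195216665501657
```

View pics/c5.png

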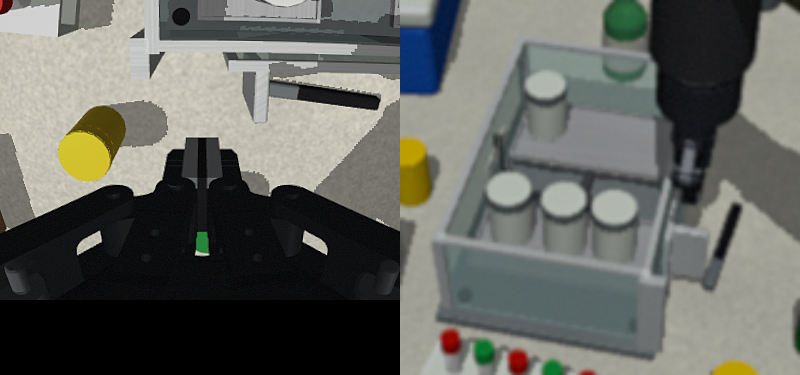

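```bash
python3 - <<'E'
from h import *
i=env.camera_info('wrist'); f=lambda p,z:(wray(i,(p[0]+120,p[1]+150),z)*1e3).round(1)
c=np.array([605.5,19.5]);a=np.radians(-8.5);R=np.array([[np.cos(a),-np.sin(a)],[np.sin(a),np.cos(a)]])
for p,z in(((254,122),.118),((267,122),.118),((247,72),.118),((270,72),.118),((254,122),.046),((203,243),.06),((93,145),.06)):
    w=f(p,z);print(p,z,w,((w[:2]-c)@R).round(1))
i=env.camera_info('side');
for q in((672,228),(706,233)):
  w=ray(i,((q[0]-400)/2.5+235,q[1]/2.5+195),.118)*1e3;print('side fin',w.round(),((w[:2]-c)@R).round(1))
from scipy.optimize import brentq
j=cv2.imread('pics/c5.png')[40:150,230:290];cv2.imwrite('pics/fin.png',cv2.resize(j,None,fx=5,fy=5))
print(env.sense()['t'])
E
```

```text
(254, 122) 0.118 [462.9 144.2 118. ] [-159.5  102.3]
(267, 122) 0.118 [461.5 135.4 118. ] [-159.5   93.3]
(247, 72) 0.118 [497.6 145.  118. ] [-125.3  108.2]
(270, 72) 0.118 [495.4 130.1 118. ] [-125.2   93.1]
(254, 122) 0.046 [434.6 137.4  46. ] [-186.4   91.3]
(203, 243) 0.06 [320.5 199.5  60. ] [-308.5  135.9]
(93, 145) 0.06 [438.7 279.3  60. ] [-203.4  232.3]
side fin [498. 136. 118.] [-123.6   99.5]
side fin [463. 141. 118.] [-158.9   99. ]
8.7
```

View pics/fin.png

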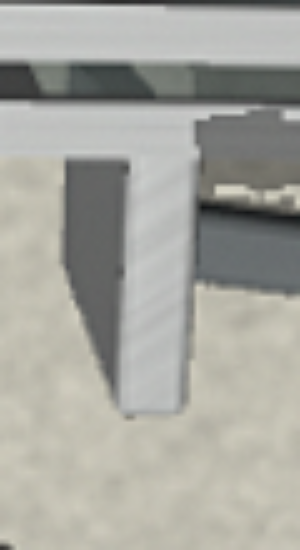

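Emit:
drive_tool --pt "0 0 -35 0 0 0" --pt "0 0 -35 0 0 0" --pt "0 0 -35 0 0 0" --pt "0 0 -11 0 0 0" --pt "0 0 0 0 0 0" --pt "-0.7 -5 0 0 0 0" --pt "-0.7 -5 0 0 0 0" --pt "-0.4 -3 0 0 0 0" --pt "-0.4 -3 0 0 0 0" --pt "-0.4 -3 0 0 0 0" --pt "-0.4 -3 0 0 0 0" --pt "-0.4 -3 0 0 0 0"

```text
t: 9.9
ee_pos: [0.4817, 0.1515, 0.0907]
eef_rot: [-0.653, 0.757, 0.0, 0.001]
ft_force: [-1.0, 2.8, 1.5]
grip_width: -0.001
```

Emit:
drive_tool --pt "-0.9 -6 0 0 0 0" --pt "-0.9 -6 0 0 0 0" --pt "-0.9 -6 0 0 0 0" --pt "-0.9 -6 0 0 0 0" --pt "-0.9 -6 0 0 0 0"

```text
t: 10.4
ee_pos: [0.4771, 0.1205, 0.0904]
eef_rot: [-0.653, 0.758, -0.0, 0.0]
ft_force: [-0.6, 3.3, 2.7]
grip_width: -0.004
```

Emit:
drive_tool --pt "-0.9 -6 0 0 0 0" --pt "-0.9 -6 0 0 0 0" --pt "-0.9 -6 0 0 0 0" --pt "-0.9 -6 0 0 0 0" --pt "-0.9 -6 0 0 0 0" --pt "-0.9 -6 0 0 0 0" --pt "-0.9 -6 0 0 0 0" --pt "-0.9 -6 0 0 0 0" --pt "-0.9 -6 0 0 0 0" --pt "-0.9 -6 0 0 0 0" --pt "-0.6 -4 0 0 0 0" --pt "0 0 0 0 0 0"

```text
t: 11.6
ee_pos: [0.4671, 0.056, 0.0899]
eef_rot: [-0.652, 0.758, -0.0, -0.001]
ft_force: [-0.3, 0.5, -0.7]
grip_width: 0.002
```

Emit:
drive_tool --pt "-0.3 -2 0 0 0 0" --pt "-0.3 -2 0 0 0 0" --pt "-0.3 -2 0 0 0 0" --pt "-0.15 -1 0 0 0 0" --pt "-0.15 -1 0 0 0 0"

```text
t: 12.1
ee_pos: [0.466, 0.049, 0.0899]
eef_rot: [-0.653, 0.758, 0.0, -0.0]
ft_force: [-1.0, 3.2, -0.4]
grip_width: -0.001
```

Emit:
drive_tool --pt "-0.15 -1 0 0 0 0" --pt "-0.15 -1 0 0 0 0" --pt "-0.15 -1 0 0 0 0"

```text
t: 12.4
ee_pos: [0.4656, 0.046, 0.09]
eef_rot: [-0.653, 0.758, 0.0, -0.0]
ft_force: [-1.1, 2.6, -1.9]
grip_width: 0.002
```

Emit:
drive_tool --pt "-0.15 -1 0 0 0 0" --pt "-0.15 -1 0 0 0 0" --pt "-0.15 -1 0 0 0 0"

```text
t: 12.7
ee_pos: [0.4654, 0.0434, 0.0901]
eef_rot: [-0.653, 0.758, 0.0, 0.0]
ft_force: [-1.9, 8.3, -2.0]
grip_width: -0.001
```

Emit:
drive_tool --pt "-0.15 -1 0 0 0 0" --pt "-0.15 -1 0 0 0 0"

```text
t: 12.9
ee_pos: [0.4654, 0.0433, 0.0901]
eef_rot: [-0.653, 0.757, 0.001, 0.002]
ft_force: [-1.3, 14.6, -1.3]
grip_width: 0.004
```

Emit:
drive_tool --pt "-0.15 -1 0 0 0 0"

```text
t: 13.0
ee_pos: [0.4654, 0.0433, 0.0902]
eef_rot: [-0.653, 0.757, 0.002, 0.003]
ft_force: [-2.2, 20.0, -1.3]
grip_width: 0.004
```

Emit:
drive_tool --pt "-0.15 -1 0 0 0 0"

```text
t: 13.1
ee_pos: [0.4654, 0.0432, 0.0902]
eef_rot: [-0.653, 0.757, 0.002, 0.004]
ft_force: [-1.4, 23.5, -1.2]
grip_width: -0.002
```

Emit:
drive_tool --pt "0.6 4 0 0 0 0" --pt "2 14 0 0 0 0" --pt "0 0 30 0 0 0" --pt "0 0 40 0 0 0" --pt "0 0 40 0 0 0" --pt "0 0 0 0 0 0" --pt "0 0 0 0 0 0"

```text
t: 13.8
ee_pos: [0.468, 0.0572, 0.2015]
eef_rot: [-0.653, 0.758, -0.001, 0.001]
ft_force: [-0.3, -0.6, -0.1]
grip_width: -0.0
```

```bash
python3 - <<'E'
from h import *
im,i=shot('wrist','w6.png'); shot('side','s6.png');s=env.sense(); print(s['t'],s['ee_pos'],s['ft_force'])
b=cv2.resize(cv2.imread('pics/s6.png')[195:345,235:395],(400,375))
c=cv2.imread('pics/w6.png')[20:395,160:560]
cv2.imwrite('pics/c6.png',np.hstack([c,b]))
E
```

```text
13.9 [0.46709384 0.05690816 0.19928138] [-0.42936707 -0.37719684 -0.84839961]
```

View pics/c6.png

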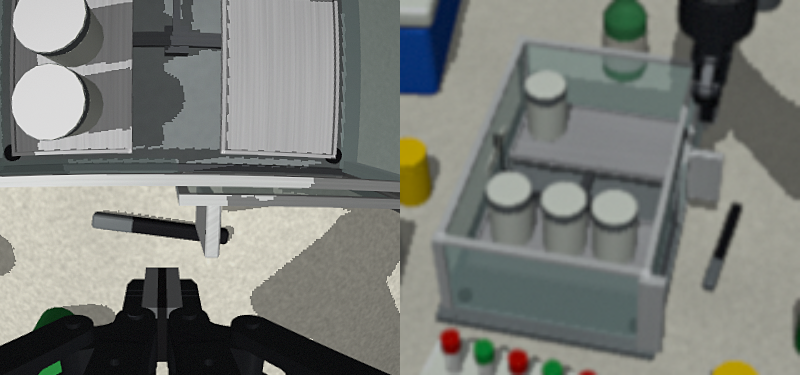

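```bash
python3 - <<'E'
from h import *
i=env.camera_info('wrist'); f=lambda p,z:(wray(i,(p[0]+160,p[1]+20),z)*1e3).round(1)
c=np.array([605.5,19.5]);a=np.radians(-8.5);R=np.array([[np.cos(a),-np.sin(a)],[np.sin(a),np.cos(a)]])
for p in((205,256),(219,256)): print('fin',((f(p,.118)[:2]-c)@R).round(1))
for z in(.045,.05,.055):print(z,'Rpan w',np.linalg.norm(f((222,100),z+.004)-f((337,100),z+.004)).round(1),'Lpan inner->R inner',np.linalg.norm(f((132,100),z+.004)-f((222,100),z+.004)).round(1),'LF dia',np.linalg.norm(f((12,102),z+.072)-f((88,102),z+.072)).round(1))
E
grep -c . /dev/null; python3 - <<'E'
import sys; sys.path.insert(0,'.')
from h import *
i=env.camera_info('side');c=np.array([605.5,19.5]);a=np.radians(-8.5);R=np.array([[np.cos(a),-np.sin(a)],[np.sin(a),np.cos(a)]])
for q in((687,152),(722,155)):
  w=ray(i,((q[0]-400)/2.5+235,q[1]/2.5+195),.118)*1e3;print('side fin',((w[:2]-c)@R).round(1))
E
```

```text
fin [-160.2  -11.2]
fin [-160.2  -20.4]
0.045 Rpan w 99.7 Lpan inner->R inner 70.4 LF dia 49.8
0.05 Rpan w 98.1 Lpan inner->R inner 69.2 LF dia 48.7
0.055 Rpan w 96.4 Lpan inner->R inner 68.0 LF dia 47.7
0
side fin [-121.9  -12.8]
side fin [-160.3  -16.2]
```

```bash
python3 - <<'E'
from h import *
i=env.camera_info('wrist'); f=lambda p,z:(wray(i,(p[0]+160,p[1]+20),z)*1e3).round(1)
c=np.array([605.5,19.5]);a=np.radians(-8.5);R=np.array([[np.cos(a),-np.sin(a)],[np.sin(a),np.cos(a)]])
for n,p in(('L inner',(132,150)),('R inner',(222,152)),('R outer',(340,155))): print(n,((f(p,.052)[:2]-c)@R).round(1))
j=cv2.imread('pics/w6.png')[150:300,320:640];cv2.imwrite('pics/post.png',cv2.resize(j,None,fx=2.5,fy=2.5))
E
```

```text
L inner [-97.5  40.1]
R inner [-98.8 -30.5]
R outer [ -97.2 -133.7]
```

View pics/post.png

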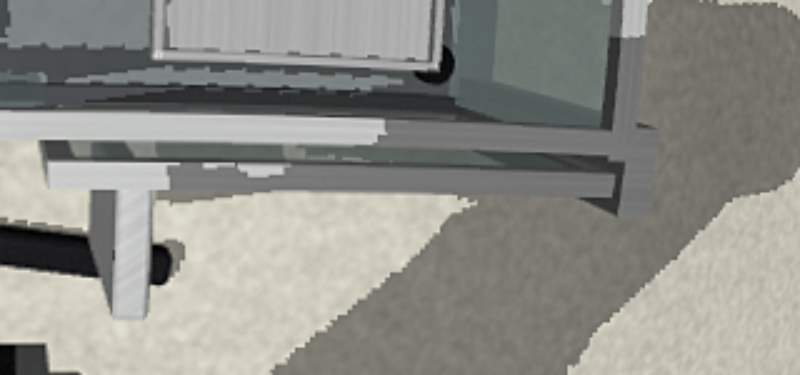

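```bash
python3 -c "
from h import *
print(env.sense()['ft_force'],env.close_job())"
```

```text
the job is handed in; nothing more can be done
[-0.42936707 -0.37719684 -0.84839961] None
```

I balanced the pans, pushed the screen shut and handed the job in at about 14 s of robot time. No verdict was reported.

- **Balance:** At the start the right pan was the heavy one. I lifted its front pot and the right pan stayed low. The measured weight was about 0.5 N, so that pot was empty and the full one is the pot behind it. I stood the empty pot in the middle of the left pan, which gives one full pot against three empty ones.
- **Screen:** I pushed the fin with the closed fingers at about 60 mm/s, slowing to 10 mm/s at the end. It met a hard stop, where the force rose to 23.5 N with no further movement. I then backed off and raised the arm clear.

**Last checks:**
- All four pots stand upright on the pans.
- I judged the balance level from the picture sizes of the pans and caps, which put both pans within a few mm of 50 mm. I did not measure the tilt directly, and one cap reading in between came out about 4 mm low, roughly as large as the method's own error.
- The screen edge meets the right-hand post in the image.
- No bystander looked disturbed in the close-up views. I did not compare their positions with the start.

**One disagreement:** the fin first measured about 6 mm short of its shut position. The pan edges showed that my case centre, taken from the pots, was about 5 mm off in y. Corrected, the fin is within about 1 mm of shut, which agrees with the hard stop.

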